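# Put the washed mini chopper back together for chopping

### The arm

A 6-joint arm with a two-finger parallel gripper is mounted at the origin on a cart in front of the work surface, level with it; the furniture and walls round the work are solid. World frame = base frame: x ahead of the robot, y to its left, z up, the work surface at z = 0. Lengths are in m, angles in rad, forces in N, time in s.
With the tool pointing down it reaches from about 0.25 to 0.725 m from the base axis. Payload 4 kg.
Tool frame: the origin (TCP) lies on the centre line of the jaws, within the pads' length; the fingertips stand ahead of it and the grasp point (between the pads) lies 3 mm ahead of it (bot.tcp_to_tips is the z of the fingertips in the tool frame, in m); z points along the fingers, y is the line along which they close (so a half turn about z gives the same grasp; the last joint's range is limited). The gripper opens to 85 mm and grips with 20 to 120 N. Pads are 22 mm wide; open, the fingers measure 114 mm over their backs; the gripper's body (76 mm by 85 mm) begins 54 mm behind the grasp point. The pads swing forward as they close: fully open they stand 13 mm farther back than shut.
Start: joints at [1.298, 0.241, 0.005, 1.335, 0, 1.571], TCP at [0.135, 0.482, 0.253] pointing down, gripper open.
Joint ranges: [-2.72, 2.72], [-1.05, 1.87], [-1.09, 1.28], [-1.99, 2.15], [-1.42, 1.44], [-3.14, 3.14]. Speed limits (rad/s): [2.79, 2.79, 3.14, 3.14, 3.14, 3.14].

### API

Orientations are given as a unit quaternion [x, y, z, w].
In Python, from workcell import telemetry, camera, camera_params, ticket, boxes_of, cut_out, spot_point, bot gives the robot as it stands.
- The arm moves only by the shell command python3 -m creep 'ROWS'. ROWS is text: rows parted by semicolons, each of 5 numbers parted by spaces: the opening, from 0 (shut) to 1 (fully open), then the shift along the tool's x, y, z in units of 150 mm (1.0 is 150 mm), then the turn about the tool's z in units of 180 degrees (1.0 is 180 degrees). In form: claw x y z turn; .... A call has 1 to 12 rows; each row is the pose to reach, as a shift and turn from the pose commanded when the call began, along the tool's axes at that moment, turning the shorter way round; what a row does not reach only later rows make up. A row lasts 1/8 s, in which the tool goes at most 62.5 mm and 10.7 degrees, less where a joint would pass 70% of its speed; a pose out of reach is approached as far as the arm can. A call with a number of a shift or a turn outside -1 to 1 is refused whole. A call with a gripper value outside its range is refused whole. The fingers move at their own pace and stop on an object; the grip force is fixed at half the most. Time passes only in rows, so rows that repeat a pose let the fingers close. It gives the time, the measured TCP pose, the force, the opening and the grip force at its end, in the units of the state.
- telemetry.get_obs(): the state, without advancing time (a new reading comes with each control period).
- camera(name): name is "side" or "top" or "wrist"; returns the picture (420x560x3 uint8, red, green, blue); there is no depth.
- camera_params(name): a dict with "camera_matrix" (3x3 intrinsics, pixels), "eye" and "attitude" of the camera in the world. Camera axes: x right, y down, z forward; pixel columns grow to the right and rows downward; lengths in m; the calibration is good to about 2 mm. A picture is of the moment at which its call begins: read the wrist's pose just before it. camera_params takes no time and is no camera call; for the wrist camera it gives the pose at the moment of the call.
- ticket.job_done(): hands the job in; it is judged then, once.
Trained networks look in the newest picture that a camera, given by its name, has taken for a name from the list of things; names that differ only in an ending like _2 or _b are one class to them, and where a whole thing is asked for, a point or a joint stands for the part that bears it (a point fixed in the world has none). Each returns a list of dicts, best first, with "conf" (0 to 1); they miss things now and then, are a little off and sometimes report something else, mostly with a low value. They report only what shows in the picture. A call takes as long as a camera call. They do not tell look-alikes from the thing itself.
- boxes_of(thing, camera): "at" ([x, y, z] in m, in world coordinates, good to about 4 mm: the middle of the surface that is visible of it).
- cut_out(thing, camera): "pixels" (420x560 bool, what is visible of it).
- spot_point(thing, camera): "at" ([x, y, z] in m, in world coordinates, good to about 4 mm: a listed point, or the origin of a listed thing).
The state is a dict: "clock": time; "joint_pos": joint angles; "joint_vel": joint speeds; "tau": joint torques, N m; "eef_pos": TCP position; "tool_rot": TCP orientation; "ft_force": force on the tool from outside, world axes, zero at the start; "ft_torque": the same for the moment, N m; "grip_width": finger opening in m; "grasp_force": force on a finger pad.
Only numpy, scipy, OpenCV 4.12 (cv2) and the standard library are available. Lean on these libraries where they do the work, as an engineer would, in place of code of your own. Each camera call takes 0.05 s, during which the arm holds its last target. There are 200 camera calls.

### The job

Put the washed mini chopper together, from the bottom up: first stand the steel bowl in the grey base, then set the chopping blade with the orange hub over the pin in the bowl, then put the green lid on the bowl, and last the white motor unit over the neck of the lid. Each part must be let go, upright and fully down before the next one goes on. Leave the white whisking disc, the tin, the spice jar and the salt shaker where they are.

Things in the scene. Friction and masses are not known exactly. Their poses are not given: they have to be found in the camera images.
- base: Non-slip foot of a cordless mini chopper, fixed to the worktop: a low round grey dish, 94 mm across and 12 mm high, with a lighter grey floor. Its recess is 75 mm across, and the recess floor lies 5 mm above the worktop. Origin: centre of the underside; z up.
- bowl: Round open stainless steel chopper bowl, 68 mm outside diameter (foot 62 mm), 58 mm high, wall 3 mm, 0.16 kg. Its floor is 4 mm above the underside; a fixed upright steel pin, 7 mm thick with a pointed tip, stands in its centre up to 34 mm above the underside. The foot drops into the recess of the base. Origin: centre of the underside; z up.
- blade: Chopping blade: upright orange hub, 21 mm diameter, 80 mm high, black band, four steel wings (26 mm out from the axis, at 10 and 34 mm height), 28 mm foot ring. Grip the hub near its top. The bore (14 mm, 39 mm deep, open below) slips over the bowl's pin until the foot stands on the bowl's floor; the hub's top is then 26 mm above the rim. 0.05 kg. Origin: centre of the underside; z up.
- lid: Splash lid: green disc 72 mm across, 6 to 10 mm above the origin; on it a green neck, 44 mm diameter, up to 40 mm (grip there); below it a white ring, 52 mm diameter, that drops into the bowl's mouth until the disc lies on the rim (lid origin then 52 mm above the bowl's). A 30 mm bore through it all passes over the blade's hub. 0.07 kg. Origin: centre of the white ring's underside; z up.
- motor: Motor unit: white round body, two thin green lines, green button on the domed top; 64 mm across at the foot, 58 mm from 41 to 79 mm height (grip there), 97 mm high, 0.30 kg. The socket below (52 mm wide, 31 mm deep) slips over the lid's neck until the lower rim stands on the lid's green disc, 10 mm above the lid's origin. Origin: centre of the underside; z up.
- disc: Whisking disc, the other attachment, not wanted now: the same kind of hub as the blade's, but white, 80 mm high and 21 mm in diameter, with a white perforated disc of 52 mm diameter near the foot. To be left alone. Origin: centre of the underside; z up.
- tin: Bystander: round flat food tin, 86 mm across, 40 mm high. Origin: centre of the underside.
- jar: Bystander: spice jar with a yellow cap, 42 mm across, 96 mm high, at the back. Origin: centre of the underside.
- shaker: Bystander: salt shaker with a grey top, 44 mm across, 90 mm high, at the back. Origin: centre of the underside.
There are look-alikes about, which are no part of the job. Leave any blue or purple look-alike of the blade alone.

How it is judged:
On the way, in this order (a step that is already met when the one before it is completed fails the run):
1. the bowl stands in the base, let go (horizontal distance between bowl and base below 0.009 m and z of bowl in the frame of base between 0.0025 and 0.0075 m and angle between bowl's own z axis and vertical below 0.061 rad and contact force between the fingers and bowl below 0.1 N), for 0.2 s.
2. the chopping blade stands on the bowl's floor over the pin, let go, the bowl still in the base (horizontal distance between bowl and base below 0.009 m and z of bowl in the frame of base between 0.0025 and 0.0075 m and angle between each of bowl, blade's own z axis and vertical below 0.061 rad and horizontal distance between blade and bowl below 0.006 m and z of blade in the frame of bowl between 0.0015 and 0.0065 m and contact force between the fingers and blade below 0.1 N), for 0.2 s.
3. the lid lies on the bowl's rim, let go, with the blade and the bowl still in place (horizontal distance between bowl and base below 0.009 m and z of bowl in the frame of base between 0.0025 and 0.0075 m and angle between each of bowl, blade, lid's own z axis and vertical below 0.061 rad and horizontal distance between blade and bowl below 0.006 m and z of blade in the frame of bowl between 0.0015 and 0.0065 m and horizontal distance between lid and bowl below 0.007 m and z of lid in the frame of bowl between 0.0495 and 0.0545 m and contact force between the fingers and lid below 0.1 N), for 0.2 s.
At the end, for the whole second after the job is handed in: Bowl in the base, blade on the bowl's floor over its pin, lid on the bowl's rim, motor unit over the neck on the lid's disc: each centred on the part below within 7 mm (blade 6, bowl 9 mm), at its seated height within 2.5 mm, upright within 3.5 degrees; all at rest (horizontal distance between bowl and base below 0.009 m and z of bowl in the frame of base between 0.0025 and 0.0075 m and angle between each of bowl, blade, lid, motor's own z axis and vertical below 0.061 rad and horizontal distance between blade and bowl below 0.006 m and z of blade in the frame of bowl between 0.0015 and 0.0065 m and horizontal distance between lid and bowl below 0.007 m and z of lid in the frame of bowl between 0.0495 and 0.0545 m and horizontal distance between motor and lid below 0.007 m and z of motor in the frame of lid between 0.0075 and 0.0125 m and linear speed of each of bowl, blade, lid, motor below 0.01 m/s and angular speed of each of bowl, blade, lid, motor below 0.1 rad/s); the robot touches nothing.
It fails at once if the whisking disc is moved by more than 30 mm or tipped over (distance of disc from where it was at the start of the episode above 0.03 m or angle between disc's own z axis and vertical above 0.5 rad).
It fails at once if the tin is moved by more than 30 mm or tipped over (distance of tin from where it was at the start of the episode above 0.03 m or angle between tin's own z axis and vertical above 0.5 rad).
It fails at once if the spice jar is moved by more than 30 mm or tipped over (distance of jar from where it was at the start of the episode above 0.03 m or angle between jar's own z axis and vertical above 0.5 rad).
It fails at once if the salt shaker is moved by more than 30 mm or tipped over (distance of shaker from where it was at the start of the episode above 0.03 m or angle between shaker's own z axis and vertical above 0.5 rad).
It also fails if it takes over 109 s, if anything falls off the work surface, if the arm or the gripper's body presses on something with over 40 N, if the wrist force passes 120 N, or if a joint passes its speed limit or range.

## Working session

There is one attempt and no reset: what is moved stays moved. The work goes in short steps, Python scripts to look and compute and a shell command to move; the robot and the scene stay as the last step left them, time stands still between calls to the robot, and variables do not carry over. Pictures are saved under pics/ and viewed, at most 17 in all, crops included, and the job is handed in when it is done.

```bash
ls; mkdir -p pics
python3 - <<'E'
from workcell import *
import cv2,numpy as np
for c in ("top","side"):
    im=camera(c); cv2.imwrite(f"pics/{c}0.png",im[:,:,::-1])
    for t in ["base","bowl","blade","lid","motor","disc","tin","jar","shaker"]:
        print(c,t,[(np.round(d["at"],3).tolist(),round(d["conf"],2)) for d in spot_point(t,c)][:3])
print(telemetry.get_obs()); print(bot.tcp_to_tips)
E
```

```text
pics
top base [([0.463, 0.031, 0.002], 0.94)]
top bowl [([0.464, 0.181, 0.002], 0.79)]
top blade [([0.607, -0.172, 0.001], 0.7), ([0.635, -0.086, -0.006], 0.63), ([0.566, -0.254, 0.005], 0.57)]
top lid [([0.594, 0.208, -0.004], 0.63), ([0.606, -0.172, 0.003], 0.61)]
top motor [([0.464, -0.143, -0.004], 0.56), ([0.584, 0.023, 0.002], 0.53)]
top disc [([0.588, 0.02, 0.001], 0.55)]
top tin []
top jar [([0.734, -0.085, 0.001], 0.92)]
top shaker [([0.735, 0.055, 0.003], 0.73)]
side base [([0.463, 0.032, 0.002], 0.79)]
side bowl [([0.466, 0.182, -0.003], 0.8)]
side blade [([0.565, -0.253, -0.002], 0.96), ([0.638, -0.081, -0.002], 0.72), ([0.598, 0.208, 0.0], 0.68)]
side lid [([0.74, 0.053, -0.002], 0.72), ([0.596, 0.208, -0.002], 0.7)]
side motor [([0.466, -0.148, 0.001], 0.97), ([0.738, 0.054, -0.003], 0.38)]
side disc [([0.583, 0.019, -0.003], 0.64)]
side tin [([0.564, 0.343, 0.002], 0.85)]
side jar [([0.741, -0.086, 0.0], 0.72)]
side shaker [([0.738, 0.05, -0.003], 0.78)]
{'clock': 1.0, 'joint_pos': array([1.29800468e+00, 2.40582964e-01, 5.04153058e-03, 1.33516037e+00,
       1.95689745e-05, 1.57083886e+00]), 'joint_vel': array([-2.06451085e-04, -7.65423032e-04, -2.61980461e-04, -8.75705731e-04,
        5.01820069e-04,  3.53040641e-05]), 'tau': array([ 6.29790065e-04, -3.72211969e+01,  2.52700299e+01,  1.12581565e-03,
        7.54287998e-05,  1.22400873e-06]), 'eef_pos': array([0.13471428, 0.48154538, 0.25333087]), 'tool_rot': array([ 1.35994371e-01,  9.90709609e-01,  4.81507536e-05, -3.26863260e-06]), 'ft_force': array([-1.3109552 , -0.20518309, -0.28709221]), 'ft_torque': array([0.02891355, 0.01304249, 0.01065375]), 'grasp_force': 0.0, 'grip_width': 0.08540744865785671}
0.022
```

View pics/top0.png

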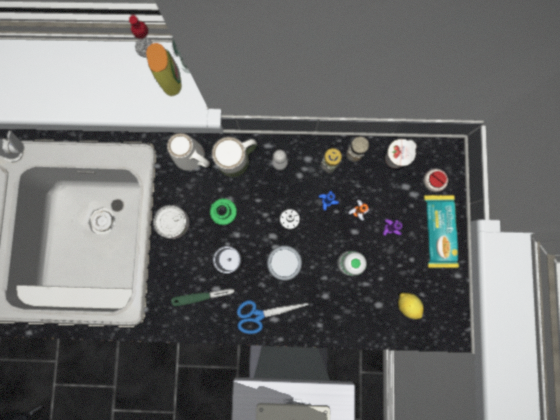

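View pics/side0.png

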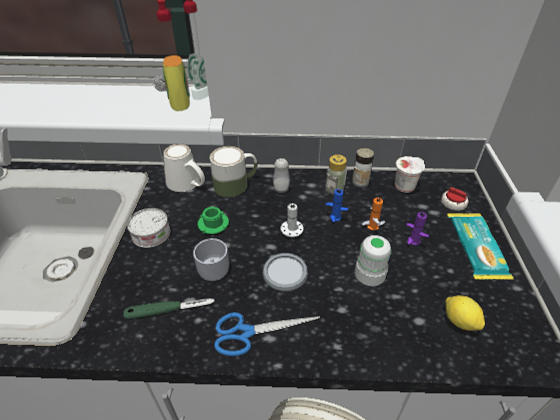

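The top view shows the base (285,263), bowl (228,259), lid (223,211), disc (289,219) and motor (352,263). The orange blade is at (360,209), with the blue look-alike at (329,201) and the purple one at (393,227). The network positions agree with these.

```bash
cat > h.py <<'E'
from workcell import *
import cv2, numpy as np
from scipy.spatial.transform import Rotation as Ro
from scipy.optimize import least_squares
def to(x,y,z,yaw=None):
    "print tool shift (units) and turn to reach TCP x,y,z with closing axis at yaw (deg, mod 180)"
    o=telemetry.get_obs(); R=Ro.from_quat(o["tool_rot"]); M=R.as_matrix()
    s=R.inv().apply(np.array([x,y,z])-o["eef_pos"])/.15
    t=0
    if yaw is not None:
        cur=np.degrees(np.arctan2(M[1,1],M[0,1])); d=(yaw-cur+90)%180-90; t=-d/180
    print("shift",s.round(3),"turn",round(t,3),"clock",o["clock"].round(2),"tcp",o["eef_pos"].round(4),"yaw",np.degrees(np.arctan2(M[1,1],M[0,1])).round(1),"tilt",M[2].round(3),"j",o["joint_pos"].round(2),"F",o["ft_force"].round(1),"w",round(o["grip_width"],4))
def plane(px,cam,z,p=None):
    p=p or camera_params(cam); K=np.array(p["camera_matrix"]); A=np.array(p["attitude"])
    A=A if A.shape==(3,3) else Ro.from_quat(A).as_matrix()
    px=np.atleast_2d(px); r=np.c_[px,np.ones(len(px))]@np.linalg.inv(K).T@A.T; e=np.array(p["eye"])
    return (e+r*((z-e[2])/r[:,2])[:,None])[:,:2]
def circ(P,r=None):
    "robust circle fit"
    c0=P.mean(0)
    if r: f=least_squares(lambda q:np.hypot(*(P-q).T)-r,c0,loss="soft_l1",f_scale=.001); return f.x,r,np.median(abs(f.fun))
    f=least_squares(lambda q:np.hypot(*(P-q[:2]).T)-q[2],[*c0,.03],loss="soft_l1",f_scale=.001)
    return f.x[:2],f.x[2],np.median(abs(f.fun))
def snap(cam,name):
    p=camera_params(cam); im=camera(cam); cv2.imwrite(f"pics/{name}.png",im[:,:,::-1]); return im,p
E
python3 -c "
from h import *
p=camera_params('wrist');print(p);print(camera_params('top')['eye'])
to(.43,.11,.30,90)"
```

```text
{'camera_matrix': array([[307.86109212,   0.        , 279.60026234],
       [  0.        , 307.86109212, 214.27098047],
       [  0.        ,   0.        ,   1.        ]]), 'eye': array([0.06848558, 0.49774292, 0.37392034]), 'attitude': array([0.78900557, 0.59919597, 0.08250488, 0.10783016])}
[0.46840793 0.03521477 1.08885902]Traceback (most recent call last):
  File "<string>", line 4, in <module>
    to(.43,.11,.30,90)
    ~~^^^^^^^^^^^^^^^^
  File "h.py", line 12, in to
    print("shift",s.round(3),"turn",round(t,3),"clock",o["clock"].round(2),"tcp",o["eef_pos"].round(4),"yaw",np.degrees(np.arctan2(M[1,1],M[0,1])).round(1),"tilt",M[2].round(3),"j",o["joint_pos"].round(2),"F",o["ft_force"].round(1),"w",round(o["grip_width"],4))
                                                       ^^^^^^^^^^^^^^^^
AttributeError: 'float' object has no attribute 'round'
```

```bash
sed -i 's/o\["clock"\].round(2)/round(o["clock"],2)/' h.py; python3 -c "
from h import *
to(.41,.10,.28,90)"
```

```text
shift [-2.453 -1.955 -0.178] turn -0.087 clock 1.0 tcp [0.1347 0.4815 0.2533] yaw 74.4 tilt [ 0.  0. -1.] j [1.3  0.24 0.01 1.34 0.   1.57] F [-1.3 -0.2 -0.3] w 0.0854
```

```bash
python3 -m creep '1 -0.4 -0.3 0 0; 1 -0.75 -0.65 -0.1 -0.05; 1 -1 -1 -0.18 -0.087; 1 -1 -1 -0.18 -0.087'; python3 -m creep '1 -0.4 -0.3 0 0; 1 -0.8 -0.6 0 0; 1 -1 -1 0 0; 1 -1 -1 0 0;1 -1 -1 0 0'; python3 -c "
from h import *
to(.41,.10,.28,90)"
```

```text
clock: 1.5
eef_pos: [0.2394, 0.2943, 0.2811]
tool_rot: [0.001, 1.0, 0.0, 0.0]
ft_force: [0.8, 0.9, -0.1]
grip_width: 0.085
grasp_force: 0.0
clock: 2.12
eef_pos: [0.3897, 0.1452, 0.2802]
tool_rot: [0.002, 1.0, -0.0, -0.0]
ft_force: [-1.0, 0.0, -0.0]
grip_width: 0.0853
grasp_force: 0.0
shift [-0.137 -0.301  0.002] turn -0.001 clock 2.12 tcp [0.3897 0.1452 0.2802] yaw 89.8 tilt [ 0. -0. -1.] j [ 0.36  0.06 -0.14  1.37  0.    0.36] F [-1.  0. -0.] w 0.0853
```

```bash
cat >> h.py <<'E'
def mask(t,cam,near=None,z=0):
    p=camera_params(cam); best=None
    for d in cut_out(t,cam):
        m=d["pixels"].astype(np.uint8)
        c=max(cv2.findContours(m,0,cv2.CHAIN_APPROX_NONE)[0],key=len)[:,0].astype(float)
        w=plane(c,cam,z,p); print(t,cam,round(d["conf"],2),"px",c.mean(0).round(),"w",w.mean(0).round(3),"n",m.sum())
        if best is None or (near is not None and np.hypot(*(w.mean(0)-near))<np.hypot(*(best[1].mean(0)-near))): best=(c,w,m)
    return best
E
python3 - <<'E'
from h import *
snap("wrist","w1")
for t,z in (("base",.012),("bowl",.058)):
    b=mask(t,"wrist",None,z)
    if b: print(t,circ(b[1]))
    b=mask(t,"top",None,z)
    if b: print(t,circ(b[1]))
    print([(d["at"],d["conf"]) for d in spot_point(t,"wrist")])
E
```

```text
base wrist 0.31 px [192. 324.] w [0.595 0.017] n 1031
base (array([0.58998075, 0.01789801]), np.float64(0.02986812024413532), np.float64(0.007423833818024996))
base top 0.83 px [284. 262.] w [0.462 0.033] n 983
base (array([0.46178607, 0.03268697]), np.float64(0.046543837031233916), np.float64(0.0011808763462742775))
[([0.4637, 0.0298, 0.0055], 0.67), ([0.4654, -0.1442, 0.0017], 0.66), ([0.565, 0.3422, 0.0006], 0.15)]
bowl wrist 0.77 px [310. 247.] w [0.457 0.183] n 2815
bowl (array([0.45785768, 0.18293074]), np.float64(0.03684782862219347), np.float64(0.002221015727291241))
bowl top 0.65 px [227. 260.] w [0.464 0.181] n 561
bowl (array([0.46439936, 0.18096736]), np.float64(0.03349795303849298), np.float64(0.0011830515178535145))
[([0.4674, 0.1838, 0.0026], 0.81), ([0.5978, 0.2063, 0.001], 0.41)]
```

View pics/w1.png

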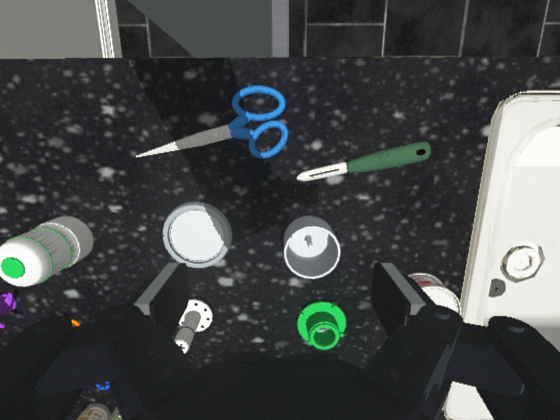

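The wrist view is rotated: base at (197,235), bowl at (311,248) with its pin visible, lid at (322,322), disc at (190,320). I'll fit the known profiles to the outlines.

```bash
cat >> h.py <<'E'
PROF={"base":[(.047,0),(.047,.012)],"bowl":[(.031,0),(.034,.01),(.034,.058)],"lid":[(.036,.006),(.036,.010),(.022,.040)],
 "motor":[(.032,0),(.032,.035),(.029,.041),(.029,.079),(.012,.097)]}
def proj(P,p):
    A=np.array(p["attitude"]); A=Ro.from_quat(A).as_matrix()
    c=(P-np.array(p["eye"]))@A; u=c@np.array(p["camera_matrix"]).T; return u[:,:2]/u[:,2:]
def sil(prof,x,y,p,z0=0):
    a=np.linspace(0,2*np.pi,60)
    P=np.vstack([np.c_[x+r*np.cos(a),y+r*np.sin(a),0*a+z+z0] for r,z in prof])
    return cv2.convexHull(proj(P,p).astype(np.float32))
def fit(prof,cont,p,x0,z0=0):
    hull=cv2.convexHull(cont.astype(np.float32))[:,0]  # silhouette is nearly convex
    n=len(hull); t=np.concatenate([np.linspace(hull[i],hull[(i+1)%n],max(2,int(np.hypot(*(hull[i]-hull[(i+1)%n]))))) for i in range(n)])
    f=least_squares(lambda q:[cv2.pointPolygonTest(sil(prof,q[0],q[1],p,z0),(float(u),float(v)),True)-q[2]*100 for u,v in t],[*x0,0],diff_step=1e-4,x_scale=[.01,.01,.01],loss="soft_l1")
    return f.x[:2].round(4),"offset px",round(f.x[2]*100,2),"res",np.median(abs(f.fun)).round(2)
def bright(im,seed,thr=70):
    g=cv2.morphologyEx((cv2.GaussianBlur(im,(3,3),0).max(2)>thr).astype(np.uint8),cv2.MORPH_OPEN,np.ones((5,5)))
    n,l=cv2.connectedComponents(g); k=l[seed[1],seed[0]]
    return max(cv2.findContours((l==k).astype(np.uint8),0,cv2.CHAIN_APPROX_NONE)[0],key=len)[:,0].astype(float)
E
python3 - <<'E'
from h import *
for c,seeds in (("wrist",((197,235),(311,240))),("top",((285,263),(228,259)))):
    im=camera(c);p=camera_params(c)
    for t,s,x0 in zip(("base","bowl"),seeds,((.463,.031),(.465,.181))):
        for thr in (60,80): k=bright(im,s,thr); print(c,t,thr,len(k),fit(PROF[t],k,p,x0))
    b=mask("bowl",c)
    if b: print("mask",fit(PROF["bowl"],b[0],p,(.465,.181)))
E
```

```text
wrist base 60 427 (array([0.4907, 0.0205]), 'offset px', np.float64(-16.94), 'res', np.float64(4.89))
wrist base 80 312 (array([0.482 , 0.0136]), 'offset px', np.float64(-11.21), 'res', np.float64(6.68))
wrist bowl 60 213 (array([0.4696, 0.1798]), 'offset px', np.float64(-3.24), 'res', np.float64(1.82))
wrist bowl 80 205 (array([0.4681, 0.1818]), 'offset px', np.float64(-0.78), 'res', np.float64(0.89))
bowl wrist 0.73 px [190. 324.] w [0.603 0.012] n 997
mask (array([0.5793, 0.0259]), 'offset px', np.float64(11.32), 'res', np.float64(1.57))
top base 60 107 (array([0.4624, 0.0322]), 'offset px', np.float64(-0.59), 'res', np.float64(0.44))
top base 80 100 (array([0.4618, 0.0318]), 'offset px', np.float64(0.27), 'res', np.float64(0.51))
top bowl 60 84 (array([0.4659, 0.1863]), 'offset px', np.float64(-0.95), 'res', np.float64(0.5))
top bowl 80 78 (array([0.465 , 0.1855]), 'offset px', np.float64(-0.31), 'res', np.float64(0.32))
bowl top 0.97 px [227. 259.] w [0.465 0.189] n 568
mask (array([0.465 , 0.1833]), 'offset px', np.float64(0.43), 'res', np.float64(0.17))
```

```bash
python3 -c "
from h import *
to(.466,.183,.13,90);to(.466,.183,.043,90)"
```

```text
shift [-0.516  0.238  1.002] turn 0.001 clock 2.67 tcp [0.3886 0.1471 0.2803] yaw 90.1 tilt [-0. -0. -1.] j [ 0.36  0.06 -0.14  1.37 -0.    0.36] F [ 1.1 -1.1  0.5] w 0.0852
shift [-0.516  0.238  1.582] turn 0.001 clock 2.67 tcp [0.3886 0.1471 0.2803] yaw 90.1 tilt [-0. -0. -1.] j [ 0.36  0.06 -0.14  1.37 -0.    0.36] F [ 1.1 -1.1  0.5] w 0.0852
```

```bash
python3 -m creep '1 -0.3 0.15 0.4 0; 1 -0.516 0.238 0.8 0; 1 -0.516 0.238 1 0; 1 -0.516 0.238 1 0;1 -0.516 0.238 1 0'; python3 -c "
from h import *
for i in range(3): to(.466,.183,.043,90); camera('top')"
```

```text
clock: 3.3
eef_pos: [0.4665, 0.1827, 0.1316]
tool_rot: [-0.0, 1.0, 0.0, 0.0]
ft_force: [0.1, 0.1, 0.0]
grip_width: 0.0855
grasp_force: 0.0
shift [0.004 0.002 0.591] turn 0.0 clock 3.3 tcp [0.4665 0.1827 0.1316] yaw 90.0 tilt [-0.001  0.    -1.   ] j [ 0.37  0.33 -0.21  1.03 -0.    0.37] F [0.1 0.1 0. ] w 0.0855
shift [0.009 0.    0.596] turn 0.0 clock 3.35 tcp [0.4671 0.1829 0.1325] yaw 90.0 tilt [-0.003  0.001 -1.   ] j [ 0.37  0.33 -0.2   1.03  0.    0.37] F [0.5 0.3 0.9] w 0.0854
shift [ 0.011 -0.     0.599] turn 0.0 clock 3.4 tcp [0.4673 0.1829 0.1328] yaw 90.0 tilt [-0.004  0.002 -1.   ] j [ 0.37  0.33 -0.2   1.03  0.    0.37] F [-0.5 -0.7  0.2] w 0.0853
```

```bash
python3 -m creep '1 0 0 0.25 0; 1 0 0 0.5 0; 1 0 0 0.58 0; 1 0 0 0.58 0; 0.6 0 0 0.58 0; 0.6 0 0 0.58 0; 0.6 0 0 0.58 0;0.6 0 0 0.58 0;0.6 0 0 0.58 0'; python3 -c "
from h import *
to(.4625,.032,.15,90)"
```

```text
clock: 4.58
eef_pos: [0.4678, 0.1832, 0.0458]
tool_rot: [-0.0, 1.0, 0.001, 0.002]
ft_force: [-1.1, -0.5, 4.9]
grip_width: 0.0671
grasp_force: 66.6
shift [ 0.033 -1.007 -0.697] turn 0.0 clock 4.58 tcp [0.4678 0.1832 0.0458] yaw 90.0 tilt [-0.004  0.002 -1.   ] j [ 0.37  0.43 -0.31  0.82  0.    0.37] F [-1.1 -0.5  4.9] w 0.0671
```

```bash
python3 -m creep '0.6 0 0 -0.2 0; 0.6 0 0 -0.4 0; 0.6 0 -0.3 -0.5 0; 0.6 0.02 -0.6 -0.5 0; 0.6 0.03 -0.9 -0.5 0;0.6 0.03 -1 -0.5 0;0.6 0.03 -1 -0.5 0;0.6 0.03 -1 -0.5 0'
python3 - <<'E'
from h import *
snap("wrist","w2"); snap("side","s2"); to(.4625,.032,.05,90)
p=camera_params("side")
b=mask("bowl","side")
if b: print(fit(PROF["bowl"],b[0],p,(.465,.031),.078))
E
```

```text
clock: 5.58
eef_pos: [0.4622, 0.0334, 0.1186]
tool_rot: [-0.001, 1.0, 0.0, 0.0]
ft_force: [0.6, 0.0, -1.8]
grip_width: 0.0667
grasp_force: 67.9
shift [-0.004 -0.011  0.456] turn 0.001 clock 5.67 tcp [0.462  0.0336 0.1184] yaw 90.1 tilt [-0.  0. -1.] j [ 0.07  0.28 -0.32  0.97  0.    0.07] F [-0.3  1.1 -0.4] w 0.0667
```

View pics/w2.png

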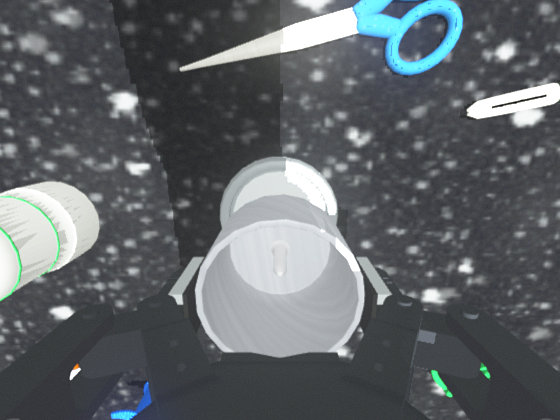

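The held bowl's rim spans x 196–363, nearest edge at row 222. The base shows behind it, left 221, right 338, top 157. Laterally they're aligned; now checking x.

Run:
```python
from h import *
p=camera_params("wrist")
print("base",plane([(279,157)],"wrist",.012,p)+[.047,0], plane([(221,210),(338,210)],"wrist",.012,p).mean(0))
print("bowl",plane([(279,221)],"wrist",.131,p)+[.034,0], plane([(196,290),(363,290)],"wrist",.131,p).mean(0))
to(.4625,.032,.05,90)
```

```text
base [[0.46033233 0.03114182]] [0.45320803 0.03165383]
bowl [[0.45987889 0.0312874 ]] [0.45404739 0.03157882]
shift [-0.004 -0.011  0.455] turn 0.001 clock 5.72 tcp [0.4619 0.0336 0.1183] yaw 90.1 tilt [ 0.  0. -1.] j [ 0.07  0.28 -0.32  0.97  0.    0.07] F [-0.1 -0.7 -1.9] w 0.0667
```

```bash
python3 -m creep '0.6 0 0 0.2 0; 0.6 0 0 0.35 0; 0.6 0 0 0.43 0; 0.6 0 0 0.455 0; 0.6 0 0 0.455 0'; python3 -c "
from h import *
to(.4625,.032,.05,90)"
```

```text
clock: 6.35
eef_pos: [0.4617, 0.0329, 0.0509]
tool_rot: [-0.001, 1.0, 0.0, -0.0]
ft_force: [-2.1, 0.5, 1.2]
grip_width: 0.0669
grasp_force: 68.2
shift [-0.005 -0.006  0.006] turn 0.0 clock 6.35 tcp [0.4617 0.0329 0.0509] yaw 90.1 tilt [ 0.  0. -1.] j [ 0.07  0.37 -0.41  0.8   0.    0.07] F [-2.1  0.5  1.2] w 0.0669
```

```bash
python3 -m creep '0.6 0 0 0.01 0; 0.6 0 0 0.01 0; 1 0 0 0.01 0; 1 0 0 0.01 0; 1 0 0 0.01 0; 1 0 0 0.01 0; 1 0 0 -0.3 0; 1 0 0 -0.6 0; 1 0 0 -0.9 0; 1 0.1 -0.2 -1 0; 1 0.1 -0.4 -1 0;1 0.1 -0.4 -1 0'
python3 - <<'E'
from h import *
im,p=snap("wrist","w3")
for s in ((.4625,.032),):pass
b=mask("bowl","wrist",(.463,.032),.063)
if b: print(fit(PROF["bowl"],b[0],p,(.463,.032),.005))
for t in ("bowl","blade"): print([(d["at"],d["conf"]) for d in spot_point(t,"wrist")])
to(.53,-.13,.2)
E
```

```text
clock: 7.85
eef_pos: [0.4468, -0.0288, 0.2003]
tool_rot: [0.001, 1.0, -0.0, 0.0]
ft_force: [-0.1, 0.3, -0.6]
grip_width: 0.0855
grasp_force: 0.0
bowl wrist 0.98 px [347. 219.] w [0.455 0.029] n 5019
(array([0.4594, 0.0313]), 'offset px', np.float64(0.96), 'res', np.float64(0.25))
[]
[([0.5646, -0.2513, -0.0005], 0.74), ([0.635, -0.0782, -0.0043], 0.64), ([0.6067, -0.1664, 0.0007], 0.48)]
shift [-0.555 -0.687 -0.003] turn 0 clock 8.05 tcp [ 0.4467 -0.027   0.1997] yaw 90.1 tilt [ 0.001  0.    -1.   ] j [-0.06  0.17 -0.23  1.17  0.   -0.06] F [-1.4 -0.4 -0.6] w 0.0856
```

View pics/w3.png

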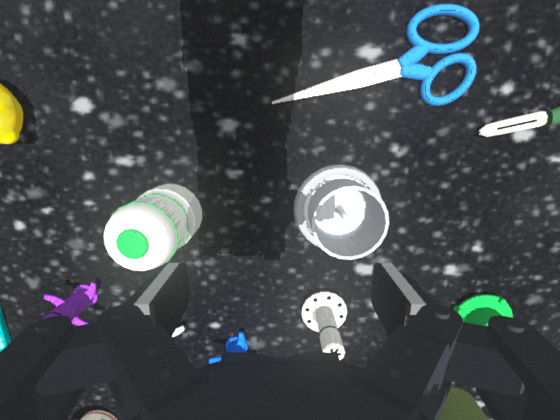

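The bowl stands in the base (347,215). Next is the blade, which I'll look at from just beyond it.

```bash
python3 -m creep '1 -0.3 -0.3 0 0; 1 -0.6 -0.6 0 0; 1 -0.9 -0.9 0 0; 1 -1 -1 0 0; 1 -1 -1 0 0;1 -1 -1 0 0'
python3 - <<'E'
from h import *
for c,x in (("wrist",0),("top",0)):
    im,p=snap(c,"o_"+c); hsv=cv2.cvtColor(im,cv2.COLOR_RGB2HSV)
    m=((hsv[...,0]<16)&(hsv[...,0]>5)&(hsv[...,1]>170)&(hsv[...,2]>90)).astype(np.uint8)
    n,l,st,ce=cv2.connectedComponentsWithStats(m)
    for i in range(1,n):
        if st[i,4]>8: print(c,st[i],ce[i].round(1),plane([ce[i]],c,.08,p),plane([ce[i]],c,.05,p))
print([(d["at"],d["conf"]) for d in spot_point("blade","wrist")])
to(.607,-.172,.2,0)
E
```

```text
clock: 8.8
eef_pos: [0.5963, -0.1762, 0.1994]
tool_rot: [-0.001, 1.0, 0.0, -0.001]
ft_force: [-0.2, -0.5, -0.3]
grip_width: 0.0855
grasp_force: 0.0
wrist [ 36 112   3   6   9] [ 36.6 115. ] [[ 0.51839124 -0.35845425]] [[ 0.5172222  -0.38094094]]
wrist [ 42 129   3   4  10] [ 43.1 130.2] [[ 0.52926444 -0.35580526]] [[ 0.52945385 -0.377961  ]]
wrist [276 195  27  45 703] [288.  219.5] [[ 0.59881513 -0.171041  ]] [[ 0.60769395 -0.17011298]]
wrist [293 195   8  10  38] [296.5 199.8] [[ 0.58239974 -0.1643907 ]] [[ 0.58922768 -0.16263181]]
top [148  45  19  26 341] [156.9  57.4] [[1.00588435 0.39492316]] [[1.02186705 0.40561965]]
[([0.5644, -0.2508, -0.0008], 0.68), ([0.6086, -0.1693, -0.0012], 0.58), ([0.6374, -0.0793, 0.0008], 0.56), ([0.7398, 0.0528, -0.0009], 0.49)]
shift [-0.071  0.028  0.003] turn -0.499 clock 8.95 tcp [ 0.5963 -0.1762  0.2004] yaw 90.1 tilt [ 0.  0. -1.] j [-0.29  0.51  0.26  1.32  0.   -0.29] F [ 0.1  0.2 -0.3] w 0.0851
```

View pics/o_wrist.png

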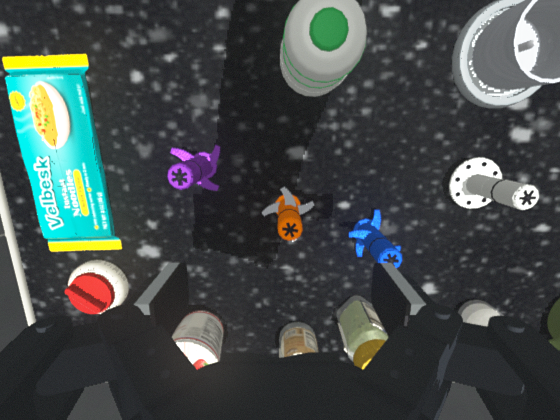

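The orange hub's top is at (290,231), purple is left at (180,176), blue right at (390,258).

Run:
```python
from h import *
p=camera_params("wrist"); print(plane([(290,231)],"wrist",.08,p))
x,y=plane([(290,231)],"wrist",.08,p)[0]
to(x,y,.11,0); to(x,y,.071,0)
```

```text
[[ 0.60926655 -0.16935769]]
shift [-0.086  0.045  0.603] turn -0.499 clock 8.95 tcp [ 0.5963 -0.1762  0.2004] yaw 90.1 tilt [ 0.  0. -1.] j [-0.29  0.51  0.26  1.32  0.   -0.29] F [ 0.1  0.2 -0.3] w 0.0851
shift [-0.086  0.045  0.863] turn -0.499 clock 8.95 tcp [ 0.5963 -0.1762  0.2004] yaw 90.1 tilt [ 0.  0. -1.] j [-0.29  0.51  0.26  1.32  0.   -0.29] F [ 0.1  0.2 -0.3] w 0.0851
```

```bash
python3 -m creep '0.6 -0.086 0.045 0.2 -0.06; 0.6 -0.086 0.045 0.4 -0.12;0.6 -0.086 0.045 0.45 -0.18;0.6 -0.086 0.045 0.45 -0.24;0.6 -0.086 0.045 0.45 -0.3;0.6 -0.086 0.045 0.45 -0.36;0.6 -0.086 0.045 0.45 -0.42;0.6 -0.086 0.045 0.45 -0.48;0.6 -0.086 0.045 0.45 -0.5;0.6 -0.086 0.045 0.45 -0.5;0.6 -0.086 0.045 0.45 -0.5'
python3 - <<'E'
from h import *
im,p=snap("wrist","o2"); hsv=cv2.cvtColor(im,cv2.COLOR_RGB2HSV)
m=((hsv[...,0]<16)&(hsv[...,0]>5)&(hsv[...,1]>150)&(hsv[...,2]>60)).astype(np.uint8)
n,l,st,ce=cv2.connectedComponentsWithStats(m); i=1+st[1:,4].argmax(); print(st[i],ce[i])
x,y=.6093,-.1694
to(x,y,.071,0)
E
```

```text
clock: 10.32
eef_pos: [0.6097, -0.1703, 0.133]
tool_rot: [0.707, -0.707, 0.0, -0.0]
ft_force: [0.1, -0.8, 0.5]
grip_width: 0.0514
grasp_force: 0.0
[ 266  200   34   65 1447] [282.26952315 231.829302  ]
shift [-0.007  0.003  0.413] turn 0.0 clock 10.38 tcp [ 0.6097 -0.1704  0.1329] yaw -180.0 tilt [ 0. -0. -1.] j [-0.27  0.57  0.19  1.19 -0.   -1.84] F [-0.   0.4 -1. ] w 0.0514
```

View pics/o2.png

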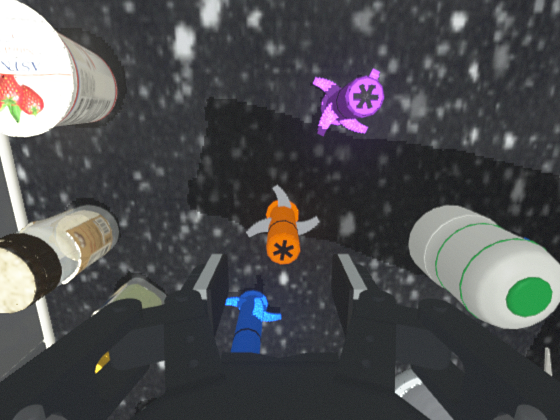

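Hub top at (283,248), between the fingers. The blue one lies beneath the palm, but at working height the gripper body still clears it.

Run:
```python
from h import *
p=camera_params("wrist"); x,y=plane([(283,248)],"wrist",.08,p)[0]; print(x,y)
to(x,y,.071,0)
```

```text
0.6069556903283629 -0.17081154186806707
shift [0.003 0.019 0.413] turn 0.0 clock 10.38 tcp [ 0.6097 -0.1704  0.1329] yaw -180.0 tilt [ 0. -0. -1.] j [-0.27  0.57  0.19  1.19 -0.   -1.84] F [-0.   0.4 -1. ] w 0.0514
```

```bash
python3 -m creep '0.6 0 0.01 0.2 0; 0.6 0 0.01 0.413 0; 0.6 0 0.01 0.413 0; 0.2 0 0.01 0.413 0;0.1 0 0.01 0.413 0;0.1 0 0.01 0.413 0;0.1 0 0.01 0.413 0'; python3 -c "
from h import *
to(.608,-.17,.071,90)"
```

```text
clock: 11.25
eef_pos: [0.6095, -0.1711, 0.0724]
tool_rot: [0.707, -0.707, 0.002, -0.001]
ft_force: [1.0, 0.4, 5.4]
grip_width: 0.0193
grasp_force: 59.1
shift [-0.007  0.01   0.009] turn -0.5 clock 11.25 tcp [ 0.6095 -0.1711  0.0724] yaw -180.0 tilt [ 0.001 -0.003 -1.   ] j [-0.27  0.62  0.11  1.05  0.   -1.84] F [1.  0.4 5.4] w 0.0193
```

```bash
python3 -m creep '0.6 0 0 0 0; 0.6 0 0 0 0; 0.6 0 0 0 0.06; 0.6 0 0 0 0.12;0.6 0 0 0 0.18;0.6 0 0 0 0.24;0.6 0 0 0 0.3;0.6 0 0 0 0.36;0.6 0 0 0 0.42;0.6 0 0 0 0.48;0.6 0 0 0 0.5;0.6 0 0 0 0.5'; python3 -m creep '0.6 0 0 0 0;0.2 0 0 0 0;0.1 0 0 0 0;0.1 0 0 0 0;0.1 0 0 0 0;0.1 0 0 -0.1 0;0.1 0 0 -0.3 0;0.1 0 0 -0.6 0;0.1 0 0 -0.9 0;0.1 0 0 -1 0;0.1 0 0 -1 0'; python3 -c "
from h import *
to(.4625,.032,.22,90); snap('wrist','b1');snap('side','b1s')"
```

```text
clock: 12.75
eef_pos: [0.6079, -0.1706, 0.07]
tool_rot: [-0.001, 1.0, 0.0, -0.001]
ft_force: [0.0, -0.6, -0.3]
grip_width: 0.0507
grasp_force: 0.0
clock: 14.12
eef_pos: [0.6089, -0.1709, 0.2222]
tool_rot: [-0.0, 1.0, -0.0, 0.002]
ft_force: [0.3, 0.1, -1.6]
grip_width: 0.0196
grasp_force: 58.6
shift [0.975 1.353 0.011] turn 0.0 clock 14.12 tcp [ 0.6089 -0.1709  0.2222] yaw 90.0 tilt [-0.003 -0.001 -1.   ] j [-0.27  0.52  0.34  1.38 -0.   -0.27] F [ 0.3  0.1 -1.6] w 0.0196
```

View pics/b1.png

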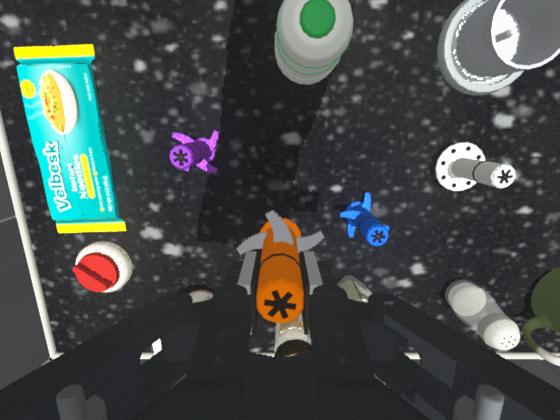

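```bash
python3 -m creep '0.1 0.3 0.4 0 0;0.1 0.6 0.8 0 0; 0.1 0.7 1 0 0; 0.1 0.7 1 0 0'; python3 -m creep '0.1 0.15 0.2 0 0;0.1 0.275 0.35 0 0; 0.1 0.275 0.353 0 0; 0.1 0.275 0.353 0 0; 0.1 0.275 0.353 0 0;0.1 0.275 0.353 0 0'; python3 -c "
from h import *
to(.4625,.032,.22,90); snap('wrist','b2')
im,p=snap('side','b2s'); cv2.imwrite('pics/b2s.png',cv2.resize(im[120:300,200:380,::-1],None,fx=3,fy=3))
to(.4625,.032,.22,90)"
```

```text
clock: 14.72
eef_pos: [0.4995, -0.018, 0.2186]
tool_rot: [-0.003, 1.0, 0.0, -0.003]
ft_force: [0.2, -0.3, 0.2]
grip_width: 0.0192
grasp_force: 58.8
clock: 15.48
eef_pos: [0.4624, 0.0315, 0.2203]
tool_rot: [0.0, 1.0, -0.0, -0.0]
ft_force: [1.1, -0.2, -1.0]
grip_width: 0.0195
grasp_force: 58.8
shift [-0.001  0.003  0.002] turn -0.0 clock 15.47 tcp [0.4624 0.0315 0.2203] yaw 90.0 tilt [ 0. -0. -1.] j [ 0.07  0.19 -0.15  1.23 -0.    0.07] F [ 1.1 -0.2 -1. ] w 0.0195
shift [-0.002  0.002  0.003] turn -0.0 clock 15.57 tcp [0.4622 0.0317 0.2205] yaw 90.0 tilt [ 0. -0. -1.] j [ 0.07  0.19 -0.15  1.23 -0.    0.07] F [-0.4  0.1  0.4] w 0.0194
```

View pics/b2.png

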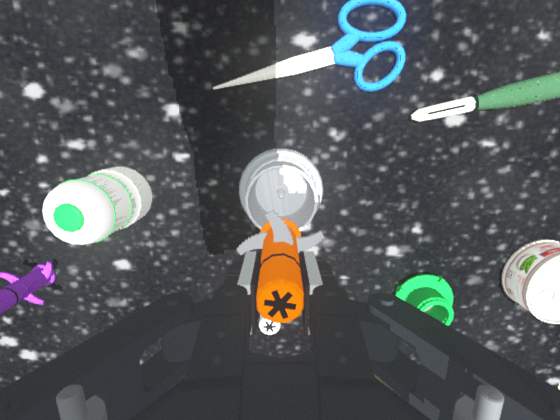

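Held blade (hub top 281,303) sits over the bowl, whose pin shows at about (281,192). I'll compare axes numerically.

Run:
```python
from h import *
p=camera_params("wrist"); im=cv2.imread("pics/b2.png")
cv2.imwrite("pics/b2c.png",cv2.resize(im[140:330,220:345],None,fx=4,fy=3.1))
print("pin",plane([(281,190),(281,194)],"wrist",.039,p),"hub",plane([(281,302)],"wrist",.2295,p))
b=mask("bowl","wrist",(.462,.032),.063)
```

```text
pin [[0.4527666  0.03132857]
 [0.456832   0.03133704]] hub [[0.46190447 0.03038946]]
bowl wrist 0.76 px [280. 197.] w [0.455 0.03 ] n 3707
```

View pics/b2c.png

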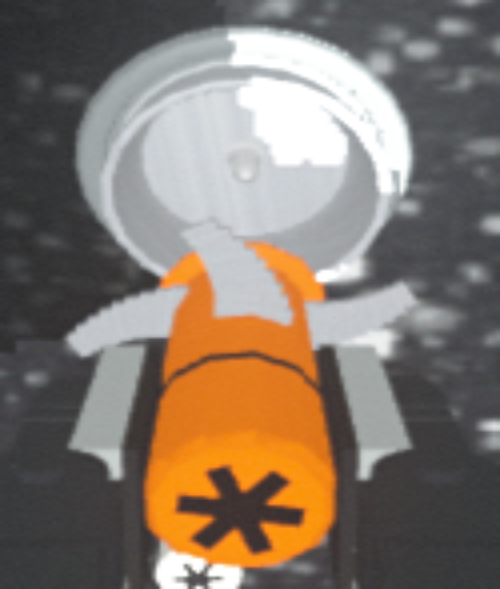

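Run:
```python
from h import *
p=camera_params("wrist")
print("pin",plane([(281,196),(281,197.5)],"wrist",.039,p),"rim",plane([(281.3,165.5)],"wrist",.063,p)+[.034,0],"base",plane([(281,148)],"wrist",.012,p)+[.047,0])
b=mask("bowl","wrist",(.462,.032),.063)
m=cv2.cvtColor(cv2.imread("pics/b2.png"),cv2.COLOR_BGR2RGB)
to(.4625,.032,.14,90)
```

```text
pin [[0.45882864 0.03144625]
 [0.46036641 0.03144975]] rim [[0.45964787 0.03151897]] base [[0.46034172 0.03147916]]
bowl wrist 0.76 px [280. 197.] w [0.455 0.031] n 3707
shift [-0.003  0.001  0.537] turn 0.0 clock 15.68 tcp [0.4621 0.0319 0.2206] yaw 90.0 tilt [ 0. -0. -1.] j [ 0.07  0.19 -0.15  1.23 -0.    0.07] F [-1.   0.1 -0.4] w 0.0194
```

```bash
python3 -m creep '0.1 0.01 0 0.25 0;0.1 0.01 0.002 0.5 0; 0.1 0.01 0.002 0.65 0; 0.1 0.01 0.002 0.7 0;0.1 0.01 0.002 0.75 0;0.1 0.01 0.002 0.75 0'; python3 -c "
from h import *
to(.461,.032,.08,90)"
```

```text
clock: 16.42
eef_pos: [0.4608, 0.0325, 0.1084]
tool_rot: [-0.0, 1.0, 0.0, 0.0]
ft_force: [-0.3, -0.2, -0.7]
grip_width: 0.0193
grasp_force: 58.8
shift [-0.002 -0.003  0.189] turn 0.0 clock 16.43 tcp [0.4608 0.0325 0.1084] yaw 90.0 tilt [-0.001  0.    -1.   ] j [ 0.07  0.29 -0.34  0.95 -0.    0.07] F [-0.3 -0.2 -0.7] w 0.0193
```

No contact; continue down.

```bash
python3 -m creep '0.1 0 0 0.05 0;0.1 0 0 0.1 0; 0.1 0 0 0.14 0; 0.1 0 0 0.17 0;0.1 0 0 0.18 0;0.1 0 0 0.19 0;0.1 0 0 0.19 0'; python3 -c "
from h import *
to(.461,.032,.08,90)"
```

```text
clock: 17.3
eef_pos: [0.4605, 0.0325, 0.0796]
tool_rot: [-0.0, 1.0, -0.0, 0.0]
ft_force: [0.3, -0.9, -0.1]
grip_width: 0.0196
grasp_force: 58.8
shift [-0.003 -0.003 -0.002] turn 0.0 clock 17.3 tcp [0.4605 0.0325 0.0796] yaw 90.0 tilt [-0. -0. -1.] j [ 0.07  0.32 -0.38  0.87 -0.    0.07] F [ 0.3 -0.9 -0.1] w 0.0196
```

```bash
python3 -m creep '0.1 0 0 0.006 0;0.1 0 0 0.012 0;0.1 0 0 0.012 0'
```

```text
clock: 17.68
eef_pos: [0.4609, 0.0325, 0.0793]
tool_rot: [-0.0, 1.0, 0.0, 0.001]
ft_force: [-2.0, 0.1, 10.4]
grip_width: 0.0196
grasp_force: 60.2
```

```bash
python3 -m creep '0.33 0 0 0 0;0.33 0 0 0 0;0.33 0 0 0 0;0.33 0 0 -0.15 0;0.33 0 0 -0.4 0;0.6 0 0 -0.7 0;0.6 0 0 -1 0;0.6 0 0.3 -1 0;0.6 0 0.7 -1 0;0.6 0 1 -1 0;0.6 0 1 -1 0'
python3 - <<'E'
from h import *
im,p=snap('wrist','b3'); snap('top','b3t')
to(.63,.207,.23,90)
s=cv2.imread('pics/b3.png');camera('side')
c=camera('side'); cv2.imwrite('pics/b3x.png',np.hstack([s[:,:,:],cv2.resize(c[190:310,230:350,::-1],(420,420))])[:,200:980])
E
```

```text
clock: 19.05
eef_pos: [0.4601, 0.1851, 0.2274]
tool_rot: [-0.003, 1.0, 0.0, -0.0]
ft_force: [0.1, -0.2, 0.2]
grip_width: 0.0513
grasp_force: 0.0
shift [-1.134  0.161 -0.019] turn 0.001 clock 19.15 tcp [0.46   0.1825 0.2273] yaw 90.1 tilt [ 0.001 -0.001 -1.   ] j [ 0.38  0.24 -0.06  1.27 -0.    0.38] F [ 0.4 -0.2 -0.7] w 0.0514
```

View pics/b3x.png

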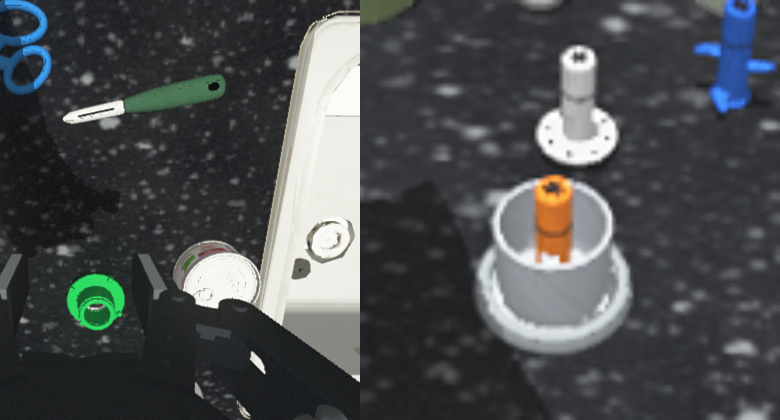

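The blade stands upright in the bowl on the base. The lid's neck is at about (298,313) in the full wrist picture.

```bash
python3 -m creep '1 -0.3 0.05 0 0;1 -0.6 0.1 0 0;1 -0.9 0.161 0 0;1 -1 0.161 0 0;1 -1 0.161 0 0;1 -1 0.161 0 0'
python3 - <<'E'
from h import *
im,p=snap('wrist','l1')
hsv=cv2.cvtColor(im,cv2.COLOR_RGB2HSV)
m=((hsv[...,0]>50)&(hsv[...,0]<75)&(hsv[...,1]>150)&(hsv[...,2]>60)).astype(np.uint8)
m=cv2.morphologyEx(m,cv2.MORPH_OPEN,np.ones((3,3)))
for c in cv2.findContours(m,0,cv2.CHAIN_APPROX_NONE)[0]:
    if len(c)<80: continue
    c=c[:,0].astype(float); w=plane(c,"wrist",.01,p).mean(0); print(c.mean(0).round(),w.round(3))
    if abs(w-[.597,.207]).max()<.03:
        print(fit(PROF["lid"],c,p,(.597,.207)))
print([(d["at"],d["conf"]) for d in spot_point("lid","wrist")])
to(.597,.207,.1,90)
E
```

```text
clock: 20.0
eef_pos: [0.6097, 0.2055, 0.2277]
tool_rot: [0.0, 1.0, -0.0, -0.001]
ft_force: [0.2, 0.0, -1.0]
grip_width: 0.0856
grasp_force: 0.0
[280. 179.] [0.595 0.204]
(array([0.5963, 0.2039]), 'offset px', np.float64(0.22), 'res', np.float64(0.21))
[([0.5964, 0.2037, -0.0024], 0.63)]
shift [0.084 0.006 0.855] turn 0.0 clock 20.1 tcp [0.6096 0.2061 0.2283] yaw 90.0 tilt [ 0. -0. -1.] j [0.33 0.54 0.39 1.42 0.   0.33] F [0.9 0.2 0.4] w 0.0857
```

```bash
python3 -m creep '0.8 0.05 0 0.2 -0.06;0.8 0.087 -0.01 0.4 -0.12;0.8 0.087 -0.01 0.6 -0.18;0.8 0.087 -0.01 0.85 -0.24;0.8 0.087 -0.01 0.85 -0.3;0.8 0.087 -0.01 0.85 -0.36;0.8 0.087 -0.01 0.85 -0.42;0.8 0.087 -0.01 0.85 -0.48;0.8 0.087 -0.01 0.85 -0.5;0.8 0.087 -0.01 0.85 -0.5;0.8 0.087 -0.01 0.85 -0.5'
python3 - <<'E'
from h import *
to(.5963,.204,.037,0)
E
```

```text
clock: 21.48
eef_pos: [0.597, 0.2052, 0.1008]
tool_rot: [-0.707, 0.707, -0.0, 0.0]
ft_force: [0.2, -0.1, -1.1]
grip_width: 0.0686
grasp_force: 0.0
shift [0.008 0.005 0.425] turn -0.0 clock 21.48 tcp [0.597  0.2052 0.1008] yaw 180.0 tilt [-0. -0. -1.] j [ 0.33  0.59  0.14  1.11  0.   -1.24] F [ 0.2 -0.1 -1.1] w 0.0686
```

```bash
python3 -m creep '0.8 0.008 0.005 0.2 0;0.8 0.008 0.005 0.4 0;0.8 0.008 0.005 0.42 0;0.8 0.008 0.005 0.42 0;0.4 0.008 0.005 0.42 0;0.3 0.008 0.005 0.42 0;0.3 0.008 0.005 0.42 0;0.3 0.008 0.005 0.42 0;0.8 0.008 0.005 0.42 0;0.8 0.008 0.005 0.42 0;0.8 0.008 0.005 0.42 0'
python3 -m creep '0.8 0 0 0 0.06; 0.8 0 0 0 0.12;0.8 0 0 0 0.18;0.8 0 0 0 0.24;0.8 0 0 0 0.3;0.8 0 0 0 0.36;0.8 0 0 0 0.42;0.8 0 0 0 0.48;0.8 0 0 0 0.5;0.8 0 0 0 0.5'; python3 -c "
from h import *
to(.5963,.204,.037,90);snap('wrist','l2')"
```

```text
clock: 22.85
eef_pos: [0.5963, 0.2039, 0.037]
tool_rot: [0.707, -0.707, -0.0, 0.0]
ft_force: [0.2, 0.6, 0.3]
grip_width: 0.0681
grasp_force: 0.0
clock: 24.1
eef_pos: [0.5964, 0.2039, 0.037]
tool_rot: [-0.001, 1.0, -0.0, -0.0]
ft_force: [0.3, -0.4, -0.1]
grip_width: 0.0681
grasp_force: 0.0
shift [0.001 0.001 0.   ] turn 0.0 clock 24.1 tcp [0.5964 0.2039 0.037 ] yaw 90.1 tilt [ 0. -0. -1.] j [ 0.33  0.66  0.07  0.98 -0.    0.33] F [ 0.3 -0.4 -0.1] w 0.0681
```

View pics/l2.png

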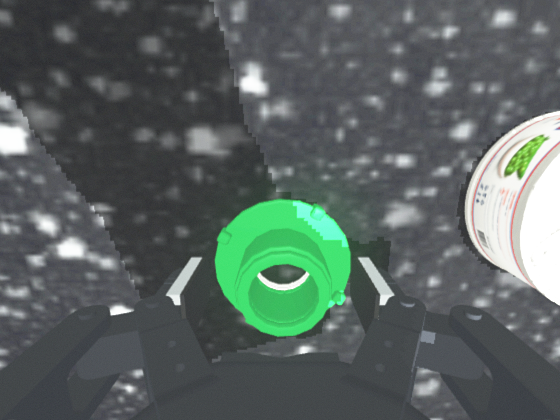

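The lid is centred between the pads, neck ring at (283,290). Grip and lift.

```bash
python3 -m creep '0.4 0 0 0 0;0.3 0 0 0 0;0.3 0 0 0 0;0.3 0 0 0 0;0.3 0 0 0 0;0.3 0 0 -0.1 0;0.3 0 0 -0.4 0;0.3 0 0 -0.7 0;0.3 0 0 -0.95 0;0.3 0 0 -0.95 0'; python3 -m creep '0.3 0.2 -0.25 0 0; 0.3 0.4 -0.5 0 0; 0.3 0.65 -0.75 0 0;0.3 0.85 -0.95 0 0;0.3 0.9 -1 0 0;0.3 0.9 -1 0 0;0.3 0.9 -1 0 0;0.3 0.9 -1 0 0';python3 -c "
from h import *
to(.461,.0325,.17,90)"
```

```text
clock: 25.4
eef_pos: [0.5986, 0.2047, 0.1844]
tool_rot: [-0.0, 1.0, 0.001, 0.004]
ft_force: [-0.0, -0.6, -0.2]
grip_width: 0.0425
grasp_force: 61.0
clock: 26.4
eef_pos: [0.4624, 0.0546, 0.1796]
tool_rot: [-0.001, 1.0, 0.0, 0.0]
ft_force: [-0.3, -0.4, -0.8]
grip_width: 0.042
grasp_force: 61.0
shift [ 0.01  -0.147  0.064] turn 0.001 clock 26.4 tcp [0.4624 0.0546 0.1796] yaw 90.1 tilt [-0.  0. -1.] j [ 0.12  0.22 -0.22  1.13  0.    0.12] F [-0.3 -0.4 -0.8] w 0.042
```

```bash
python3 -m creep '0.3 0.009 -0.1 0 0;0.3 0.009 -0.147 0.03 0;0.3 0.009 -0.147 0.06 0;0.3 0.009 -0.147 0.06 0;0.3 0.009 -0.147 0.06 0';python3 -c "
from h import *
to(.461,.0325,.094,90);snap('wrist','l3')"
```

```text
clock: 27.02
eef_pos: [0.4603, 0.032, 0.1708]
tool_rot: [-0.0, 1.0, 0.0, -0.0]
ft_force: [0.1, 0.3, -1.0]
grip_width: 0.0418
grasp_force: 61.1
shift [-0.005  0.004  0.512] turn 0.0 clock 27.02 tcp [0.4603 0.032  0.1708] yaw 90.0 tilt [ 0.  0. -1.] j [ 0.07  0.22 -0.24  1.11  0.    0.07] F [ 0.1  0.3 -1. ] w 0.0418
```

View pics/l3.png

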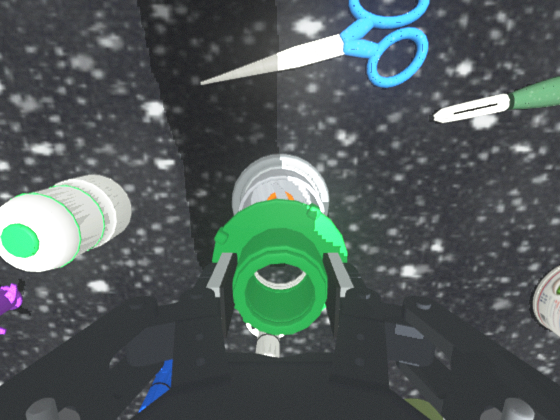

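The lid (neck 280,290) is held level, aligned sideways with the bowl (280,190). Lower over the hub.

```bash
python3 -m creep '0.3 -0.003 0.003 0.1 0;0.3 -0.003 0.003 0.2 0;0.3 -0.003 0.003 0.27 0;0.3 -0.003 0.003 0.34 0;0.3 -0.003 0.003 0.34 0'
```

```text
clock: 27.7
eef_pos: [0.4602, 0.0323, 0.1191]
tool_rot: [-0.0, 1.0, -0.0, -0.001]
ft_force: [-0.0, -0.1, -1.0]
grip_width: 0.0419
grasp_force: 61.0
```

```bash
python3 -m creep '0.3 0 0 0.04 0;0.3 0 0 0.08 0;0.3 0 0 0.12 0;0.3 0 0 0.15 0;0.3 0 0 0.165 0;0.3 0 0 0.165 0'
```

```text
clock: 28.45
eef_pos: [0.4608, 0.0323, 0.095]
tool_rot: [-0.0, 1.0, -0.0, 0.0]
ft_force: [-1.0, 0.1, 0.0]
grip_width: 0.0425
grasp_force: 61.0
```

```bash
python3 -m creep '0.3 0 0 0.008 0;0.3 0 0 0.012 0;0.3 0 0 0.018 0;0.3 0 0 0.018 0'
```

```text
clock: 28.95
eef_pos: [0.4612, 0.0324, 0.0947]
tool_rot: [-0.0, 1.0, 0.0, 0.001]
ft_force: [-5.5, -0.1, 16.5]
grip_width: 0.0421
grasp_force: 62.7
```

```bash
python3 -m creep '0.3 0 0 0.008 0;0.75 0 0 0.005 0;0.75 0 0 0 0;0.75 0 0 0 0;0.75 0 0 -0.2 0;0.75 0 0 -0.5 0;1 0 0 -0.8 0;1 0 -0.3 -0.9 0;1 0 -0.6 -0.9 0;1 0 -0.9 -0.9 0;1 0 -1 -0.9 0;1 0 -1 -0.9 0'
python3 - <<'E'
from h import *
im,p=snap('wrist','m1')
b=mask("motor","wrist",(.465,-.146),.05)
if b: print(fit(PROF["motor"],b[0],p,(.465,-.146)))
print([(d["at"],d["conf"]) for d in spot_point("motor","wrist")])
print([(d["at"],d["conf"]) for d in spot_point("lid","wrist")])
c=camera("side"); print([(d["at"],d["conf"]) for d in spot_point("motor","side")])
to(.465,-.146,.15,90)
cv2.imwrite('pics/m1x.png',np.hstack([cv2.resize(im[:,:,::-1],(400,300)),cv2.resize(c[160:310,200:400,::-1],(400,300))]))
E
```

```text
clock: 30.45
eef_pos: [0.4606, -0.1181, 0.2269]
tool_rot: [0.001, 1.0, 0.0, -0.0]
ft_force: [0.1, -0.3, -0.0]
grip_width: 0.0852
grasp_force: 0.0
motor wrist 0.59 px [253. 206.] w [ 0.467 -0.146] n 3889
(array([ 0.4661, -0.1464]), 'offset px', np.float64(0.44), 'res', np.float64(0.27))
[([0.4675, -0.1422, 0.0029], 0.55)]
[([0.4675, 0.0326, 0.0543], 0.68)]
[([0.4632, -0.1448, 0.0028], 0.74), ([0.5837, 0.0196, -0.0001], 0.28)]
shift [-0.027 -0.196  0.515] turn 0.001 clock 30.75 tcp [ 0.4609 -0.1166  0.2273] yaw 90.1 tilt [ 0.  0. -1.] j [-0.25  0.21 -0.11  1.26  0.   -0.25] F [-0.2  0.8 -0.7] w 0.0852
```

View pics/m1x.png

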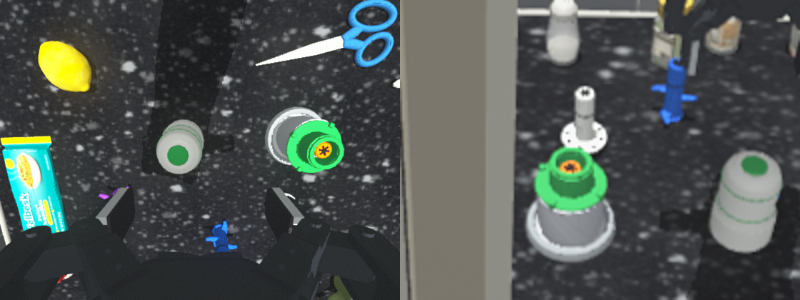

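The lid is down with the orange hub showing through (side crop 570,170). The motor is at about (.466,-.146).

```bash
python3 -m creep '1 -0.03 -0.193 0.1 0;1 -0.033 -0.193 0.4 0;1 -0.033 -0.193 0.5 0;1 -0.033 -0.193 0.5 0;1 -0.033 -0.193 0.5 0'; python3 -c "
from h import *
to(.466,-.1455,.063,90)"
```

```text
clock: 31.38
eef_pos: [0.4668, -0.1465, 0.1537]
tool_rot: [-0.001, 1.0, -0.0, 0.001]
ft_force: [0.8, -0.2, 0.5]
grip_width: 0.0855
grasp_force: 0.0
shift [0.007 0.007 0.605] turn 0.0 clock 31.38 tcp [ 0.4668 -0.1465  0.1537] yaw 90.1 tilt [-0.002 -0.001 -1.   ] j [-0.3   0.29 -0.2   1.08  0.   -0.31] F [ 0.8 -0.2  0.5] w 0.0855
```

```bash
python3 -m creep '1 0.005 0.005 0.2 0;1 0.005 0.005 0.45 0;1 0.005 0.005 0.59 0;1 0.005 0.005 0.59 0;1 0.005 0.005 0.59 0;0.5 0.005 0.005 0.59 0;0.5 0.005 0.005 0.59 0;0.5 0.005 0.005 0.59 0;0.5 0.005 0.005 0.59 0'; python3 -c "
from h import *
to(.466,-.1455,.063,0)"
```

```text
clock: 32.5
eef_pos: [0.4663, -0.1458, 0.0655]
tool_rot: [-0.0, 1.0, -0.0, 0.002]
ft_force: [0.2, 1.7, 6.2]
grip_width: 0.0565
grasp_force: 64.4
shift [0.002 0.002 0.017] turn -0.5 clock 32.5 tcp [ 0.4663 -0.1458  0.0655] yaw 90.0 tilt [-0.003 -0.    -1.   ] j [-0.3   0.39 -0.33  0.86  0.   -0.3 ] F [0.2 1.7 6.2] w 0.0565
```

```bash
python3 -m creep '1 0 0 0 0;1 0 0 0 0;1 0 0 0 0;1 0 0 0 -0.06;1 0 0 0 -0.12;1 0 0 0 -0.18;1 0 0 0 -0.24;1 0 0 0 -0.3;1 0 0 0 -0.36;1 0 0 0 -0.42;1 0 0 0 -0.48;1 0 0 0 -0.5';python3 -m creep '1 0 0 0 0;0.5 0 0 0 0;0.5 0 0 0 0;0.5 0 0 0 0;0.5 0 0 0 0;0.5 0 0 0 0'; python3 -c "
from h import *
to(.461,.0325,.19,0)"
```

```text
clock: 34.0
eef_pos: [0.4649, -0.1459, 0.0636]
tool_rot: [0.708, -0.706, -0.0, 0.0]
ft_force: [-0.2, 0.4, -0.2]
grip_width: 0.0856
grasp_force: 0.0
clock: 34.75
eef_pos: [0.4653, -0.146, 0.0643]
tool_rot: [0.707, -0.707, 0.0, -0.0]
ft_force: [-0.5, 0.2, 4.8]
grip_width: 0.0564
grasp_force: 64.1
shift [-1.19   0.028 -0.838] turn 0.0 clock 34.75 tcp [ 0.4653 -0.146   0.0643] yaw -180.0 tilt [ 0.    -0.001 -1.   ] j [-0.3   0.39 -0.33  0.86  0.   -1.88] F [-0.5  0.2  4.8] w 0.0564
```

```bash
python3 -m creep '0.5 0 0 -0.1 0;0.5 0 0 -0.35 0;0.5 0 0 -0.6 0;0.5 0 0 -0.84 0;0.5 -0.25 0 -0.84 0;0.5 -0.5 0 -0.84 0;0.5 -0.75 0.01 -0.84 0;0.5 -0.95 0.02 -0.84 0;0.5 -1 0.02 -0.84 0;0.5 -1 0.02 -0.84 0';python3 -m creep '0.5 -0.15 0.005 0 0;0.5 -0.19 0.008 0 0;0.5 -0.19 0.008 0 0;0.5 -0.19 0.008 0 0;0.5 -0.19 0.008 0 0'; python3 -c "
from h import *
to(.461,.0325,.131,0);im,p=snap('wrist','n1'); c=camera('side'); to(.461,.0325,.131,0)
cv2.imwrite('pics/n1x.png',np.hstack([cv2.resize(im[:,:,::-1],(400,300)),cv2.resize(c[130:310,190:390,::-1],(400,360))[:300]]))"
```

```text
clock: 36.0
eef_pos: [0.4617, 0.0041, 0.1898]
tool_rot: [0.708, -0.707, 0.0, 0.0]
ft_force: [-0.1, -0.9, -2.9]
grip_width: 0.0564
grasp_force: 64.8
clock: 36.62
eef_pos: [0.4608, 0.032, 0.1898]
tool_rot: [-0.707, 0.707, -0.0, -0.0]
ft_force: [-0.3, -0.3, -2.9]
grip_width: 0.0571
grasp_force: 64.8
shift [-0.003 -0.002  0.392] turn -0.0 clock 36.62 tcp [0.4608 0.032  0.1898] yaw 180.0 tilt [ 0.  0. -1.] j [ 0.07  0.21 -0.21  1.15 -0.   -1.5 ] F [-0.3 -0.3 -2.9] w 0.0571
shift [-0.002 -0.002  0.392] turn -0.0 clock 36.73 tcp [0.4607 0.0322 0.1899] yaw 180.0 tilt [ 0.  0. -1.] j [ 0.07  0.21 -0.21  1.15 -0.   -1.5 ] F [-1.3 -0.2 -2.9] w 0.0564
```

View pics/n1x.png

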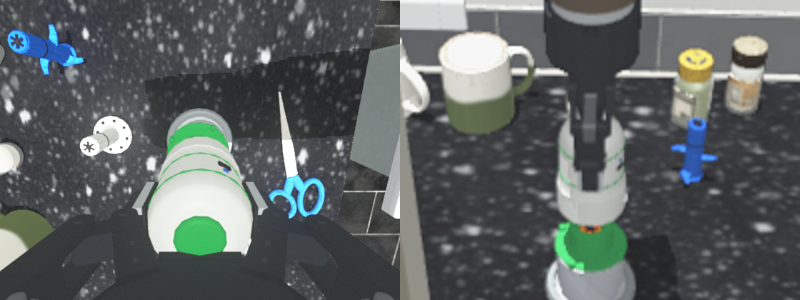

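The motor is upright above the lid and aligned in both views. Lower it.

```bash
python3 -m creep '0.5 -0.002 -0.002 0.08 0;0.5 -0.002 -0.002 0.15 0;0.5 -0.002 -0.002 0.2 0;0.5 -0.002 -0.002 0.26 0;0.5 -0.002 -0.002 0.26 0'
```

```text
clock: 37.35
eef_pos: [0.4603, 0.0329, 0.1499]
tool_rot: [0.707, -0.707, -0.001, 0.001]
ft_force: [-0.3, 0.7, -3.2]
grip_width: 0.0565
grasp_force: 64.8
```

```bash
python3 -m creep '0.5 0 0 0.04 0;0.5 0 0 0.08 0;0.5 0 0 0.11 0;0.5 0 0 0.125 0;0.5 0 0 0.135 0;0.5 0 0 0.135 0'
```

```text
clock: 38.1
eef_pos: [0.4609, 0.0329, 0.1313]
tool_rot: [0.707, -0.707, 0.0, -0.0]
ft_force: [-3.0, 0.1, 4.0]
grip_width: 0.0568
grasp_force: 65.3
```

```bash
python3 -m creep '0.5 0 0 0.006 0;0.5 0 0 0.006 0;1 0 0 0.003 0;1 0 0 0 0;1 0 0 0 0;1 0 0 0 0;1 0 0 -0.2 0;1 0 0 -0.5 0;1 0 0 -0.75 0;1 0 0 -0.8 0;1 0 0 -0.8 0'
python3 - <<'E'
from h import *
im,p=snap('wrist','f1'); c=camera('side')
for t in ("motor","lid","bowl"): print(t,[(d["at"],d["conf"]) for d in spot_point(t,"side")][:2])
cv2.imwrite('pics/f1x.png',np.hstack([cv2.resize(im[:,:,::-1],(400,300)),cv2.resize(c[160:310,200:400,::-1],(400,300))]))
E
```

```text
clock: 39.48
eef_pos: [0.4611, 0.0329, 0.2504]
tool_rot: [0.707, -0.707, 0.0, -0.0]
ft_force: [-0.1, 0.2, -0.6]
grip_width: 0.0856
grasp_force: 0.0
motor [([0.4625, 0.0298, 0.0647], 0.84)]
lid [([0.4599, 0.0349, 0.0564], 0.51)]
bowl []
```

View pics/f1x.png

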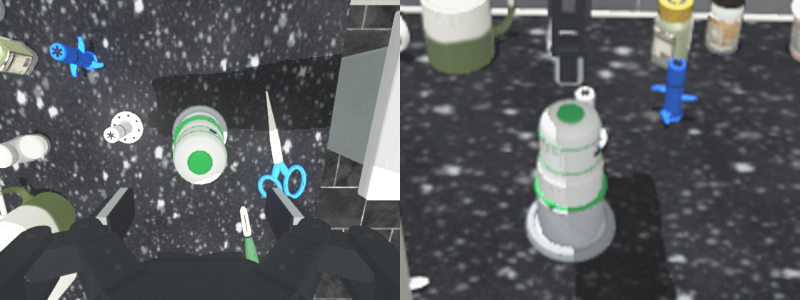

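The full stack stands upright and fully down (motor at z≈0.065, lid at z≈0.056), and the gripper is well clear. Handing in.

```bash
python3 -c "
from workcell import ticket
print(ticket.job_done())"
```

```text
the job is handed in; nothing more can be done
None
```

I assembled the chopper in the order you gave (bowl in base, blade, lid, motor) and handed it in at about 40 s; the last pictures show it upright and fully down, but the hand-in returned no verdict.

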